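# Crack open the stuck damp box and hold it ajar

### The job

The damp box on the bench has to be aired, but its lid is stuck on the rubber seal. First take the small pot off the lid and stand it upright on the bench beside the box; then pull the lid up by its bar handle until the seal lets go, without flinging it wide open, and hold it ajar with the front edge about 30 mm up. Finish while still holding the lid there, and leave the other things on the bench alone.

Things in the scene. Friction and masses are not known exactly. Their poses are not given: they have to be found in the camera images.
- damp_box: Rigid white plastic box fixed to the bench, 160 mm deep (its x) by 200 mm wide (its y), with a grey lid; closed lid top 92 mm above the bench. Origin: centre of the underside, on the bench. Its own +x points from the handle side (the front, which faces the robot) to the hinge, z up. The bench beside the front half (x below 0) of its left (+y) side is clear for 100 mm.
- handle (a point): Centre of the lid's steel bar handle: a round bar 12 mm thick and 76 mm long, parallel to the box's y, on two end posts; fixed to the lid near its front edge. With the lid closed the bar's centre is 118 mm above the bench, 26 mm above the lid's top face, at x = -55 mm, y = 0 in the box's frame. 64 mm of bar is free between the posts. It turns with the lid.
- lid_hinge (a point): Point on the lid's hinge axis, midway across: at x = +84 mm, y = 0, 83 mm above the bench in the box's frame; the axis is parallel to the box's y. The bar's centre is 139 mm in front of it and 35 mm above it when closed.
- lid (a joint): Opening angle of the lid, rad: 0 closed, growing as the front edge rises (168 mm from the hinge axis: 0.18 rad = 30 mm up). The seal resists a pull of about 11 to 15 N at the bar (differs from run to run) over the first 5 to 8 mm, then lets go suddenly; then only the lid's weight (1 to 2 N at the bar) pulls it down. If let go, the lid falls back and stays caught on the seal about 13 mm open.
- pot_center (a point): Centre (half-way up) of the small upright pale pot with a white cap, 32 mm in diameter and 55 mm high, 60 g, standing on the lid behind the handle (bottom at 92 mm above the bench).
- gold_tin: Olive-gold round tin, 68 mm in diameter, 74 mm high, a bystander to leave alone. Origin: centre of its underside.
- oxide_pot: Small dark blue-grey pot with a white cap, 32 mm in diameter, 48 mm high, standing on the bench behind the box, a bystander to leave alone. Origin: centre of its underside.
Things that resemble listed ones, but are neither listed nor needed, are in the scene too. Leave any green, orange or yellow look-alike of the part that bears pot_center alone.

How it is judged (in metres and radians):
On the way, in this order (a step that is already met when the one before it is completed fails the run):
1. the small pot stands upright on the bench, let go, with the lid still shut (height (world z) of pot_center between 0.02 and 0.034 m and angle between pot_center's own z axis and vertical below 0.15 rad and contact force between the fingers and small_pot below 0.05 N and value of joint lid below 0.02 rad), for 0.2 s.
2. the lid is pulled free of its seal (value of joint lid above 0.06 rad).
At the end, for the whole second after the job is handed in: The fingers hold the lid still at its bar handle with its front edge 20 to 40 mm up (0.119 to 0.241 rad), and the small pot stands upright on the bench within 350 mm of the middle of the box, untouched and at rest (value of joint lid between 0.119 and 0.241 rad and velocity of joint lid between -0.05 and 0.05 rad/s and contact force between the fingers and lid above 0.7 N and distance between the grasp point and handle below 0.05 m and horizontal distance between pot_center and damp_box below 0.35 m and contact force between small_pot and lid below 0.05 N and height (world z) of pot_center between 0.02 and 0.034 m and angle between pot_center's own z axis and vertical below 0.15 rad and linear speed of small_pot below 0.02 m/s and contact force between the arm and small_pot below 0.05 N); the arm keeps its last pose, push and grip.
It fails at once if the lid flies wide open (front edge more than about 65 mm up) (value of joint lid above 0.4 rad).
It fails at once if a bystander is moved more than 30 mm (distance of any of gold_tin, oxide_pot from where it was at the start of the episode above 0.03 m).
It also fails if it takes over 54 s, if anything falls off the work surface, if the arm or the gripper's body presses on something with over 40 N, if the wrist force passes 120 N, or if a joint passes its speed limit or range.

### The arm

A 6-joint arm with a two-finger parallel gripper is mounted at the origin on the work surface; the furniture and walls round the work are solid. World frame = base frame: x ahead of the robot, y to its left, z up, the work surface at z = 0. Lengths are in mm, angles in rad, forces in N, time in s.
With the tool pointing down it reaches from about 300 to 775 mm from the base axis. Payload 14.6 kg.
Tool frame: the origin (TCP) lies midway between the tips of the shut fingers; the grasp point (between the pads) lies 19 mm behind it; x points along the fingers, z is the direction in which the jaws open and shut, and the axes are right-handed (so a half turn about x gives the same grasp; the last joint's range is limited). The gripper opens to 94 mm and grips with 3 to 60 N. Pads are 16 mm wide; open, the fingers measure 119 mm over their backs; the gripper's body (75 mm by 177 mm) begins 78 mm behind the grasp point.
Start: joints at [1.057, 0.3, 1.521, -0, 1.321, -0.067], TCP at [237.641, 496, 205.446] pointing down, gripper open.
Joint ranges: [-3.03, 3.03], [-0.79, 2.21], [0.23, 2.52], [-1.04, 4.18], [0, 3.07], [-2.55, 2.55]. Speed limits (rad/s): [2.22, 2.22, 2.57, 3.14, 3.14, 3.14].

### API

Orientations are given as [roll, pitch, yaw] about the fixed x, y, z axes, in that order (R = Rz(yaw) Ry(pitch) Rx(roll)).
In Python, from cell import * gives the robot as it stands.
- The arm moves only by the tool play_rows, never from a script. Its argument "motion" is one flat list of numbers, 7 for each row, row after row: the turn, a rotation vector about the tool's x, y, z in rad, then the shift along the tool's x, y, z in m, then the closure, from -1 (fully open) to 1 (shut), so that 0 is half open. In form: [rx, ry, rz, x, y, z, fingers, rx, ry, rz, x, y, z, fingers, ...]. A call has 1 to 20 rows; each row shifts and turns the pose as measured when the row begins, along the tool's axes as they then stand; what a row does not reach is not made up. A row lasts 1/10 s, in which the tool goes at most 50 mm and 8.59 degrees, less where a joint would pass 70% of its speed; a pose out of reach is approached as far as the arm can. A call with a gripper value outside its range is refused whole. The fingers move at their own pace and stop on an object; "newtons" is the grip in N (left out, the last holds). Time passes only in rows, so rows that do not move let the fingers close. It gives the time, the measured TCP pose, the force and the opening at its end, in the units of the state.
- read_state(): the state, without advancing time (a new reading comes with each control period).
- camera(name): name is "scene" or "top" or "wrist"; returns (picture, depth): 384x512x3 uint8, blue, green, red; 384x512 float32, mm along the optical axis (not along the pixel's ray), 0 where there is no reading.
- camera_params(name): a dict with "fx", "fy", "cx", "cy" (pixels), "T" (4x4, takes a point from camera to world coordinates). Camera axes: x right, y down, z forward; pixel columns grow to the right and rows downward; lengths in mm; the calibration is good to about 2 mm. A picture is of the moment at which its call begins: read the wrist's pose just before it. camera_params takes no time and is no camera call; for the wrist camera it gives the pose at the moment of the call.
- sign_off(): hands the job in, once; it reports no verdict.
Trained networks look in the newest picture that a camera, given by its name, has taken for a name from the list of things; names that differ only in an ending like _2 or _b are one class to them, and where a whole thing is asked for, a point or a joint stands for the part that bears it (a point fixed in the world has none). Each returns a list of dicts, best first, with "conf" (0 to 1); they miss things now and then, are a little off and sometimes report something else, mostly with a low value. They report only what shows in the picture. A call takes as long as a camera call. They do not tell look-alikes from the thing itself.
- masks_of(camera, name): "region" (384x512 bool, what is visible of it).
- place_of(camera, name): "at" ([x, y, z] in mm, in the coordinates of the camera as it stood for that picture, good to about 4 mm: a listed point, or the origin of a listed thing).
The state is a dict: "clock": time; "joints": joint angles; "qd": joint speeds; "effort": joint torques, N m; "eef_pos": TCP position; "eef_rot": TCP orientation; "wrist_force": force on the tool from outside, world axes, zero at the start; "moment": the same for the moment, N m; "finger_gap": finger opening in mm.
Only numpy, scipy, OpenCV 4.12 (cv2) and the standard library are available. Lean on these libraries where they do the work, as an engineer would, in place of code of your own. Each camera call takes 0.05 s, during which the arm holds its last target.

## Working session

There is one attempt and no reset: what is moved stays moved. The work goes in short steps, Python scripts to look and compute and a tool call to move; the robot and the scene stay as the last step left them, time stands still between calls to the robot, and variables do not carry over. Pictures are saved under pics/ and viewed, and the job is handed in when it is done.

Besides the shell and the picture viewer there is one more tool, called as name(argument=value, ...) on one line, values as JSON. play_rows: Moves the arm, as the interface text tells. Its arguments: {"type":"object","properties":{"motion":{"type":"array","items":{"type":"number"}},"newtons":{"type":"number"}},"required":["motion"]}

```bash
mkdir -p pics; ls
python3 - <<'E'
from cell import *
import cv2, numpy as np
s=read_state(); print(s)
for n in ["scene","top"]:
    p,d=camera(n); cv2.imwrite(f"pics/{n}0.png",p)
    P=camera_params(n); T=np.array(P["T"])
    print(n,np.round(T,3).tolist(),P["fx"],P["cx"],P["cy"])
    for k in ["damp_box","handle","lid_hinge","pot_center","gold_tin","oxide_pot"]:
        for r in place_of(n,k)[:4]:
            a=np.array(r["at"]); w=T[:3,:3]@a+T[:3,3]
            print(k,round(r["conf"],2),np.round(w,1),"px",round(P["fx"]*a[0]/a[2]+P["cx"]),round(P["fy"]*a[1]/a[2]+P["cy"]))
E
```

```text
pics
{'clock': 0.0, 'joints': array([ 1.05739349e+00,  3.00467721e-01,  1.52155584e+00, -7.07199320e-06,
        1.32067148e+00, -6.65873560e-02]), 'qd': array([-0.00089122, -0.00087661,  0.00250681,  0.00128142, -0.00025149,
        0.00020761]), 'effort': array([ 1.72010099e-03, -5.31794930e+01, -3.52750075e+01,  7.09187379e-02,
        2.41974351e-02, -7.66186781e-05]), 'eef_pos': array([237.53020527, 495.79234224, 204.89885357]), 'eef_rot': array([ 3.08121902,  1.56969392, -2.07798369]), 'wrist_force': array([-0.56531992,  0.55526652, -1.6016419 ]), 'moment': array([ 0.00874204,  0.03197338, -0.0226014 ]), 'finger_gap': 93.90086121007974}
scene [[0.904, -0.284, 0.318, 267.475], [-0.426, -0.635, 0.644, -837.397], [0.019, -0.718, -0.696, 918.863], [0.0, 0.0, 0.0, 1.0]] 443.4290788177354 252.6491438648795 190.76387497742382
damp_box 0.92 [ 582.5 -220.    -3.8] px 254 261
handle 0.93 [ 537.1 -205.9  111.6] px 235 234
pot_center 0.73 [ 504.1 -397.2   24.2] px 257 324
pot_center 0.59 [ 743.9 -173.2   25.3] px 301 222
pot_center 0.55 [ 695.8 -382.6   28.7] px 327 287
pot_center 0.53 [ 596.6 -229.3  119.9] px 262 230
gold_tin 0.93 [659.4 221.9  -5.4] px 218 154
oxide_pot 0.55 [792.4 -92.6  -0.8] px 301 204
top [[0.016, -0.986, 0.163, 461.765], [-1.0, -0.014, 0.016, -82.72], [-0.013, -0.164, -0.986, 1187.322], [0.0, 0.0, 0.0, 1.0]] 388.2196819218856 259.72019819540935 192.86529262524365
damp_box 0.57 [ 587.8 -218.    -3.4] px 310 216
handle 0.9 [ 528.5 -202.3  119. ] px 309 233
lid_hinge 0.8 [ 667.1 -240.    82.5] px 320 186
pot_center 0.69 [ 498.9 -390.5   26.8] px 369 246
pot_center 0.52 [ 595.1 -229.3  121.7] px 319 209
pot_center 0.46 [ 697.3 -379.5   29.3] px 364 180
oxide_pot 0.45 [787.6 -90.4  -1.6] px 269 153
oxide_pot 0.26 [ 528.2 -204.8  119.8] px 310 233
```

Run:
```python
import cv2
a=cv2.imread("pics/scene0.png")[120:360,160:400]; b=cv2.imread("pics/top0.png")[120:280,240:400]
a=cv2.resize(a,(560,560),interpolation=cv2.INTER_CUBIC)
cv2.imwrite("pics/s1.png",a); cv2.imwrite("pics/t1.png",cv2.resize(b,(560,560),interpolation=cv2.INTER_CUBIC))
```

```text
(no output)
```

View pics/scene0.png

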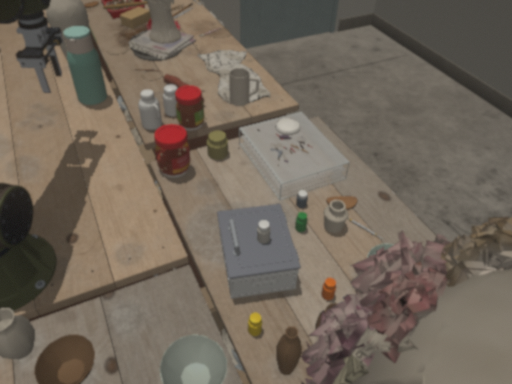

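View pics/top0.png

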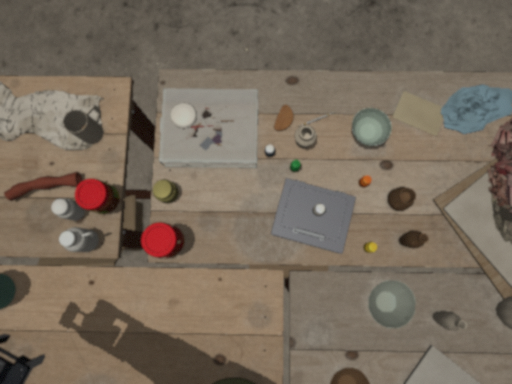

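```bash
sleep 1
```

```text
(no output)
```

View pics/s1.png

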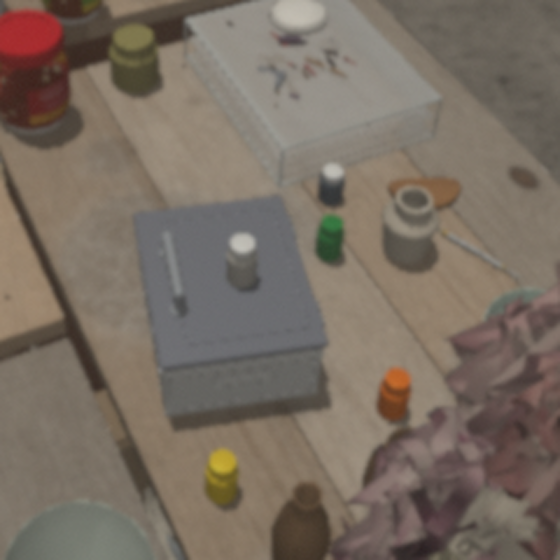

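View pics/t1.png

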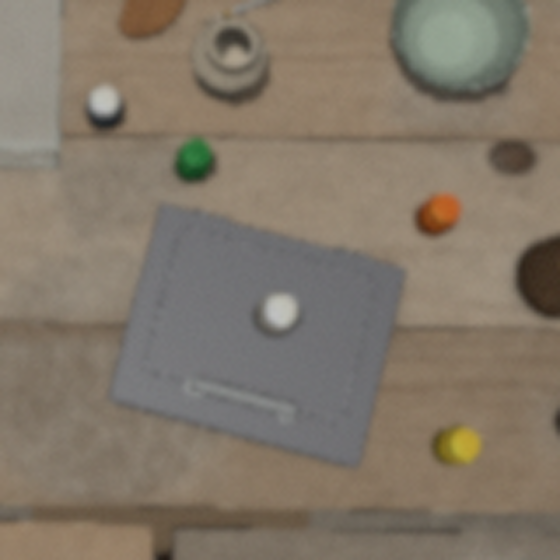

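The candidates for the pot, in top pixels, are: the pale pot with a white cap on the lid (319,209), green (295,166), orange (365,181) and yellow (371,247). Only the one on the lid fits: it is pale, white-capped and behind the handle. The enlarged crops confirm it. Next I measure it and the lid precisely.

```bash
cat > h.py <<'E'
from cell import *
import cv2, numpy as np
from scipy.spatial.transform import Rotation as Ro
def cloud(n):
    P=camera_params(n); T=np.array(P["T"]); p,d=camera(n)
    v,u=np.mgrid[:d.shape[0],:d.shape[1]]
    c=np.stack([(u-P["cx"])/P["fx"]*d,(v-P["cy"])/P["fy"]*d,d],-1)
    w=c@T[:3,:3].T+T[:3,3]; w[d<=0]=np.nan
    return p,w
def rel(pos,R,tp,tR):
    "shift (m) and rotvec in tool axes"
    return R.T@(np.array(tp)-pos)/1000, Ro.from_matrix(R.T@tR).as_rotvec()
E
python3 - <<'E'
from h import *
for n in ["top","scene"]:
    p,w=cloud(n)
    near=(abs(w[...,0]-585)<170)&(abs(w[...,1]+219)<170)
    m=near&(w[...,2]>84)&(w[...,2]<100)
    m2=cv2.morphologyEx(m.astype(np.uint8),cv2.MORPH_CLOSE,np.ones((9,9)))
    pts=w[m][:,:2].astype(np.float32)
    r=cv2.minAreaRect(pts); print(n,m.sum(),r,np.nanmedian(w[m][:,2]))
    c=near&(w[...,2]>135)&(w[...,2]<156); print("cap",c.sum(),np.round(w[c].mean(0),1), np.round(w[c].min(0),1),np.round(w[c].max(0),1))
    b=near&(w[...,2]>112)&(w[...,2]<128); q=w[b]; print("bar",b.sum(),np.round(q[:,:].mean(0),1))
    q=q[np.hypot(*(q[:,:2]-w[c].mean(0)[:2]).T)>30]
    if len(q)>3: print(len(q),q.mean(0),cv2.fitLine(q[:,:2].astype(np.float32),cv2.DIST_L2,0,.01,.01).ravel(),np.ptp(q,axis=0))
print(Ro.from_euler("xyz",read_state()["eef_rot"]).as_matrix().round(3))
E
```

```text
top 4073 ((585.3568725585938, -217.96563720703125), (208.0858154296875, 171.8832550048828), 75.43629455566406) 92.6688706422035
cap 77 [ 595.2 -227.6  146.3] [ 584.2 -240.2  135.5] [ 606.2 -215.6  149.7]
bar 148 [ 534.7 -203.6  122.7]
137 [ 530.29715189 -202.46619468  122.88585489] [ 2.5302151e-01  9.6746063e-01  5.3029718e+02 -2.0246620e+02] [29.08661166 85.09769826 11.26233977]
scene 4273 ((586.9638061523438, -219.96957397460938), (210.649169921875, 171.57374572753906), 75.44054412841797) 91.69628250235132
cap 103 [ 595.6 -233.5  144.1] [ 584.6 -245.1  135.7] [ 609.1 -219.2  148.9]
bar 209 [ 547.4 -218.8  121.2]
151 [ 530.33603012 -210.45542917  121.27033369] [ 2.4809341e-01  9.6873611e-01  5.3033606e+02 -2.1045543e+02] [29.75373214 86.11041486 12.51851129]
[[ 0.    -0.902  0.432]
 [-0.     0.432  0.902]
 [-1.    -0.    -0.   ]]
```

play_rows(motion=[-0.1,0,0,-0.035,0,0,-0.3,-0.093,0,0,-0.035,0,0,-0.3,0,0,0,0,-0.031,-0.036,-0.3,0,0,0,0,-0.031,-0.036,-0.3,0,0,0,0,-0.031,-0.036,-0.3,0,0,0,0,-0.031,-0.036,-0.3,0,0,0,0,-0.031,-0.036,-0.3,0,0,0,0,-0.031,-0.036,-0.3,0,0,0,0,-0.031,-0.036,-0.3,0,0,0,0,-0.031,-0.036,-0.3,0,0,0,0,-0.031,-0.036,-0.3,0,0,0,0,-0.031,-0.036,-0.3,0,0,0,0,-0.031,-0.036,-0.3,0,0,0,0,-0.031,-0.036,-0.3,0,0,0,0,-0.031,-0.036,-0.3,0,0,0,0,-0.031,-0.036,-0.3,0,0,0,0,-0.02,-0.024,-0.3,0,0,0,0,0,0,-0.3], newtons=20)

```text
clock: 2.6
eef_pos: [559.4, -152.5, 279.4]
eef_rot: [-1.254, 1.566, 0.074]
wrist_force: [0.4, 0.5, 0.9]
finger_gap: 61.1
```

Run:
```python
from h import *
s=read_state(); print(s["clock"],s["eef_pos"],s["joints"].round(2),s["finger_gap"]); R=Ro.from_euler("xyz",s["eef_rot"]).as_matrix(); print(R.round(3))
yw=-0.254
tR=np.array([[0,0,-1.],[0,0,0],[0,0,0]]).T
bx=np.array([np.cos(yw),np.sin(yw),0]);by=np.array([-np.sin(yw),np.cos(yw),0])
tR=np.stack([[0,0,-1],-bx,by],1).astype(float)
print(np.linalg.det(tR), rel(s["eef_pos"],R,[595.5,-230,200],tR))
p,w=cloud("wrist"); cv2.imwrite("pics/w1.png",p)
P=camera_params("wrist");T=np.array(P["T"])
for k in ["pot_center","handle"]:
    for r in place_of("wrist",k)[:3]: print(k,r["conf"],T[:3,:3]@np.array(r["at"])+T[:3,3])
near=(abs(w[...,0]-595)<40)&(abs(w[...,1]+230)<40)&(w[...,2]>139)&(w[...,2]<156)
print(near.sum(),w[near].mean(0),w[near].min(0),w[near].max(0))
```

```text
2.6 [ 559.40513275 -152.49921854  279.36853057] [-0.33  0.32  1.32  0.    1.49 -1.66] 61.08633633453252
[[ 0.005 -0.971  0.24 ]
 [ 0.     0.24   0.971]
 [-1.    -0.005  0.002]]
1.0 (array([ 0.07952096, -0.05325417, -0.06670071]), array([0.01167619, 0.0016086 , 0.00481336]))
pot_center 0.92 [ 593.45469209 -227.55283018  123.33489044]
pot_center 0.8 [ 492.53265694 -392.16483635   28.8588075 ]
pot_center 0.71 [ 693.85851304 -380.39240619   27.45539971]
handle 0.71 [ 530.93434156 -203.69996141  122.78133691]
163 [ 584.66906458 -227.02614437  145.03374468] [ 580.15832717 -240.17574635  139.0657814 ] [ 598.74030056 -215.89030957  148.60241937]
```

View pics/w1.png

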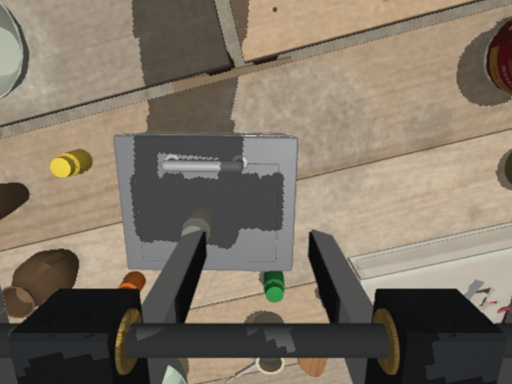

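play_rows(motion=[0.012,0.0016,0.0048,0.026,-0.0175,-0.022,-0.3,0,0,0,0.026,-0.0175,-0.022,-0.3,0,0,0,0.026,-0.0175,-0.022,-0.3,0,0,0,0,0,0,-0.3])

```text
clock: 3.15
eef_pos: [595.3, -221.9, 203.4]
eef_rot: [-1.488, 1.565, -0.162]
wrist_force: [-0.5, 1.1, -1.1]
finger_gap: 60.8
```

```bash
cat >> h.py <<'E'
yw=-0.254
bx=np.array([np.cos(yw),np.sin(yw),0]);by=np.array([-np.sin(yw),np.cos(yw),0]); dn=np.array([0,0,-1.])
RP=np.stack([dn,-bx,by],1); RH=np.stack([dn,by,bx],1)
def show(tp,tR):
    s=read_state(); R=Ro.from_euler("xyz",s["eef_rot"]).as_matrix()
    print(s["clock"],s["eef_pos"].round(1),s["joints"].round(2),"gap",round(s["finger_gap"],1),"F",s["wrist_force"].round(2))
    a,b=rel(s["eef_pos"],R,tp,tR); print("shift",a.round(4),"rot",b.round(4))
E
python3 - <<'E'
from h import *
show([594.5,-228.5,108],RP)
E
```

```text
3.15 [ 595.3 -221.9  203.4] [-0.42  0.49  1.26  0.    1.38 -1.74] gap 60.8 F [-0.51  1.11 -1.15]
shift [ 0.0954 -0.0002 -0.0066] rot [0.01   0.0005 0.0062]
```

play_rows(motion=[0.01,0,0.006,0.01,0,-0.0066,-0.3,0,0,0,0.03,0,0,-0.3,0,0,0,0.03,0,0,-0.3,0,0,0,0.025,0,0,-0.3,0,0,0,0,0,0,-0.3])

```text
clock: 3.65
eef_pos: [594.3, -223.5, 109.8]
eef_rot: [-1.614, 1.565, -0.294]
wrist_force: [0.0, 0.4, 0.8]
finger_gap: 61.0
```

Run:
```python
from h import *
show([594.5,-228.5,108],RP)
p,w=cloud("wrist"); cv2.imwrite("pics/w2.png",p)
```

```text
3.65 [ 594.3 -223.5  109.8] [-0.42  0.57  1.37  0.    1.2  -1.74] gap 61.0 F [0.03 0.43 0.79]
shift [ 0.0018 -0.0014 -0.0048] rot [ 0.0035 -0.0002  0.006 ]
```

View pics/w2.png

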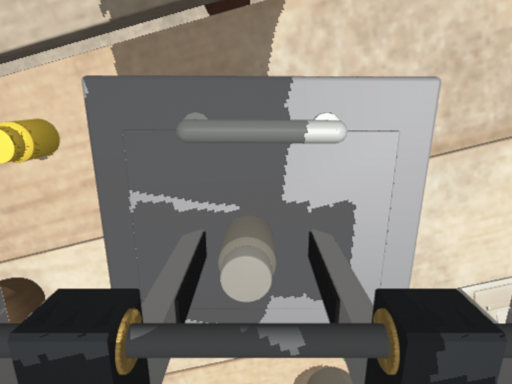

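The pot's cap at (246,275) lies between the fingers, slightly left of centre. I shift 5 mm and close.

play_rows(motion=[0,0,0.006,0,-0.001,-0.005,-0.3,0,0,0,0,0,0,-0.1,0,0,0,0,0,0,0.1,0,0,0,0,0,0,0.3,0,0,0,0,0,0,0.6,0,0,0,0,0,0,0.6,0,0,0,0,0,0,0.6], newtons=12)

```text
clock: 4.4
eef_pos: [597.0, -229.4, 119.4]
eef_rot: [-1.771, 1.559, -0.45]
wrist_force: [-0.2, -0.0, -1.7]
finger_gap: 30.8
```

play_rows(motion=[0,0,0,-0.01,0,0,0.6,0,0,0,-0.025,0,0,0.6,0,0,0,-0.03,0,0,0.6,0,0,0,0,0,0,0.6])

```text
clock: 4.8
eef_pos: [596.0, -228.9, 187.7]
eef_rot: [-1.77, 1.561, -0.449]
wrist_force: [0.8, -0.7, -0.2]
finger_gap: 31.0
```

Run:
```python
from h import *
c=np.array([586,-219,0]); t=c-45*bx+152*by; print(t)
show([t[0],t[1],170],RP)
p,w=cloud("wrist"); cv2.imwrite("pics/w3.png",p)
# depth occupancy around target from top
p,w=cloud("top")
near=(np.hypot(w[...,0]-t[0],w[...,1]-t[1])<45); print(near.sum(), np.nanpercentile(w[near][:,2],[1,50,99]))
```

```text
[580.63802057 -60.56941843   0.        ]
4.8 [ 596.  -228.9  187.7] [-0.42  0.51  1.28 -0.    1.35 -1.74] gap 31.0 F [ 0.81 -0.7  -0.23]
shift [0.0168 0.0566 0.1593] rot [ 0.0043 -0.0019  0.0097]
673 [-5.22614252 -0.19637355  4.9581296 ]
```

View pics/w3.png

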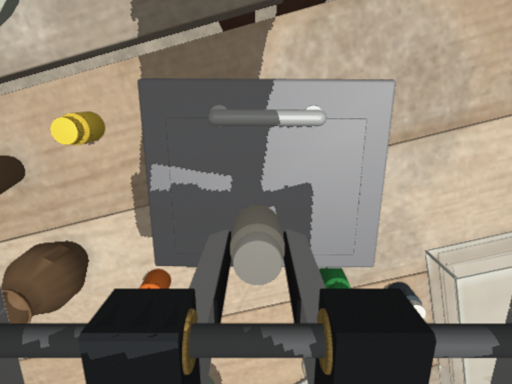

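The pot is held (gap 31 mm). The target patch on the bench is clear, so I carry it there.

play_rows(motion=[0.004,-0.002,0.01,0,0.014,0.04,0.6,0,0,0,0,0.014,0.04,0.6,0,0,0,0,0.014,0.04,0.6,0,0,0,0,0.0145,0.04,0.6,0,0,0,0,0,0,0.6])

```text
clock: 5.4
eef_pos: [576.7, -54.2, 177.0]
eef_rot: [1.514, 1.555, 2.828]
wrist_force: [0.9, -0.5, -1.1]
finger_gap: 30.9
```

Run:
```python
from h import *
show([580.6,-60.6,28],RP)
```

```text
5.4 [576.7 -54.2 177. ] [-0.16  0.4   1.46  0.    1.3  -1.47] gap 30.9 F [ 0.89 -0.53 -1.09]
shift [ 0.1489 -0.0078 -0.0054] rot [-0.0034  0.0009 -0.016 ]
```

play_rows(motion=[-0.003,0,-0.016,0.03,-0.004,-0.003,0.6,0,0,0,0.03,0,0,0.6,0,0,0,0.03,0,0,0.6,0,0,0,0.025,0,0,0.6,0,0,0,0,0,0,0.6])

```text
clock: 5.9
eef_pos: [577.1, -57.7, 54.2]
eef_rot: [1.575, 1.566, 2.894]
wrist_force: [0.2, -0.0, -0.9]
finger_gap: 30.8
```

Run:
```python
from h import *
show([580.6,-60.6,28],RP)
```

```text
5.9 [577.1 -57.7  54.2] [-0.16  0.53  1.57  0.    1.04 -1.48] gap 30.8 F [ 0.19 -0.   -0.88]
shift [ 0.0262 -0.0042 -0.002 ] rot [ 0.002  -0.     -0.0048]
```

play_rows(motion=[0,0,-0.004,0.014,0,0,0.6,0,0,0,0.008,0,0,0.6,0,0,0,0.003,0,0,0.6])

```text
clock: 6.2
eef_pos: [577.4, -58.7, 29.6]
eef_rot: [1.731, 1.57, 3.049]
wrist_force: [-0.6, -0.2, -0.9]
finger_gap: 30.8
```

Run:
```python
from h import *
show([577.1,-57.7,27],RP)
p,w=cloud("wrist"); cv2.imwrite("pics/w4.png",p)
p,w=cloud("scene"); cv2.imwrite("pics/s4.png",cv2.resize(p[80:260,140:380],(800,600),interpolation=cv2.INTER_CUBIC))
m=(np.hypot(w[...,0]-577,w[...,1]+58)<14); print(np.nanmax(w[m][:,2]))
```

```text
6.2 [577.4 -58.7  29.6] [-0.16  0.57  1.58 -0.    0.99 -1.48] gap 30.8 F [-0.59 -0.23 -0.85]
shift [0.0026 0.0005 0.0009] rot [ 0.0011 -0.0001 -0.0009]
337.22608347669666
```

View pics/s4.png

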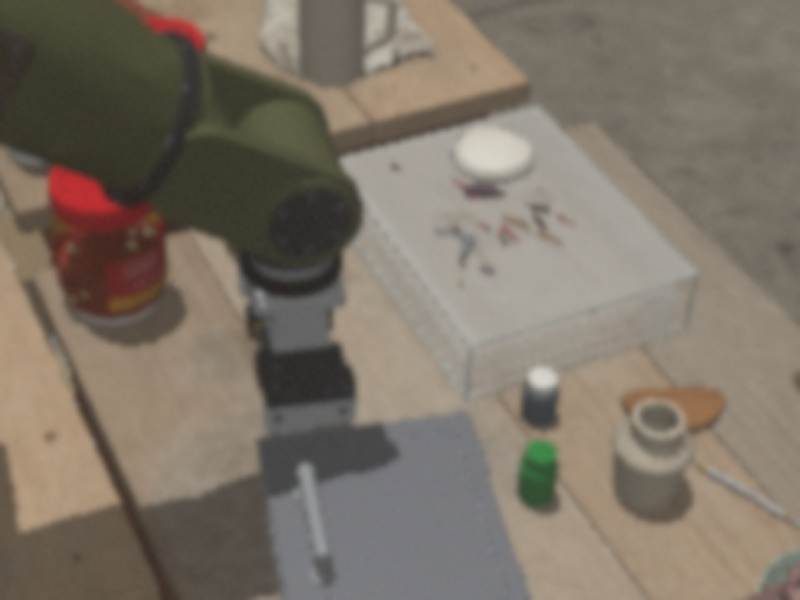

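The body is just clear of the lid. I continue downward in 1.5–2 mm steps, watching the force.

play_rows(motion=[0,0,0,0.002,0,0,0.6,0,0,0,0.002,0,0,0.6])

```text
clock: 6.5
eef_pos: [578.3, -58.8, 27.4]
eef_rot: [-1.532, 1.569, -0.214]
wrist_force: [0.1, -0.2, -0.8]
finger_gap: 30.8
```

play_rows(motion=[0,0,0,0.0025,0,0,0.6])

```text
clock: 6.6
eef_pos: [579.4, -59.2, 26.6]
eef_rot: [-1.564, 1.566, -0.246]
wrist_force: [-4.0, -0.8, 20.5]
finger_gap: 31.0
```

play_rows(motion=[0,0,0,0.0025,0,0,0.6])

```text
clock: 6.7
eef_pos: [580.6, -59.4, 26.2]
eef_rot: [-1.553, 1.563, -0.234]
wrist_force: [-4.9, -0.1, 19.7]
finger_gap: 30.9
```

The force rose to 20 N at z≈27, so the pot is on the bench. I ease off and open partway.

play_rows(motion=[0,0,0,-0.0005,0,0,0.3,0,0,0,0,0,0,0.1,0,0,0,0,0,0,-0.2,0,0,0,0,0,0,-0.2,0,0,0,0,0,0,-0.2])

```text
clock: 7.2
eef_pos: [581.2, -59.5, 27.8]
eef_rot: [-1.538, 1.561, -0.219]
wrist_force: [-0.2, -0.0, 0.4]
finger_gap: 56.3
```

Run:
```python
from h import *
show([580,-59.,27],RP)
p,w=cloud("wrist"); cv2.imwrite("pics/w5.png",p)
```

```text
7.2 [581.2 -59.5  27.8] [-0.16  0.57  1.58 -0.    0.98 -1.48] gap 56.3 F [-0.2  -0.03  0.39]
shift [0.0008 0.0013 0.0002] rot [0.0015 0.0003 0.01  ]
```

View pics/w5.png

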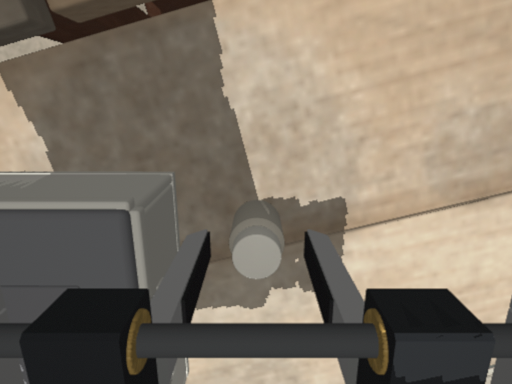

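The pot stands free between the fingers at (257,250). I rise straight up, then turn 90° for the bar.

play_rows(motion=[0,0,0,-0.015,0,0,-0.2,0,0,0,-0.03,0,0,-0.2,0,0,0,-0.045,0,0,-0.2,0,0,0,-0.045,0,0,-0.2,0,0,0,-0.04,0,0,-0.2,0.14,0,0,0,0,0,-0.2,0.14,0,0,0,0,0,-0.2,0.14,0,0,0,0,0,-0.2,0.14,0,0,0,0,0,-0.2,0.14,0,0,0,0,0,-0.2,0.14,0,0,0,0,0,-0.2,0.14,0,0,0,0,0,-0.2,0.14,0,0,0,0,0,-0.2,0.14,0,0,0,0,0,-0.2,0.14,0,0,0,0,0,-0.2,0.14,0,0,0,0,0,-0.2,0.03,0,0,0,0,0,-0.2])

```text
clock: 8.95
eef_pos: [577.4, -58.6, 230.3]
eef_rot: [0.13, 1.548, -0.187]
wrist_force: [-0.0, -0.0, -0.3]
finger_gap: 56.4
```

Run:
```python
from h import *
show([532,-205,200],RH)
for n in ["top","wrist"]:
    p,w=cloud(n); cv2.imwrite(f"pics/{n}6.png",p)
    P=camera_params(n);T=np.array(P["T"])
    for k in ["handle","pot_center"]:
        for r in place_of(n,k)[:5]: print(n,k,round(r["conf"],2),(T[:3,:3]@np.array(r["at"])+T[:3,3]).round(1))
```

```text
8.95 [577.4 -58.6 230.3] [-0.16  0.34  1.41 -0.    1.37  0.15] gap 56.4 F [-0.02 -0.03 -0.29]
shift [ 0.0299 -0.1533  0.0018] rot [-0.0629  0.0228 -0.0023]
top handle 0.65 [ 528.5 -199.   119.7]
top pot_center 0.61 [ 499.5 -394.    25.1]
top pot_center 0.43 [ 698.6 -380.6   28. ]
top pot_center 0.43 [ 738.5 -172.8   26.3]
wrist pot_center 0.88 [ 745.  -167.3   26.2]
wrist pot_center 0.8 [574.9 -59.   33. ]
```

View pics/wrist6.png

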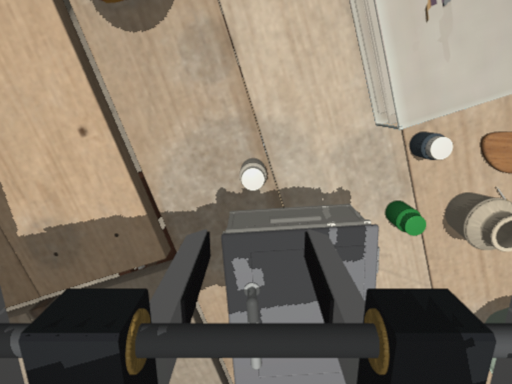

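The pot stands upright at (253,178) in the picture. I move above the bar.

play_rows(motion=[-0.063,0.023,-0.002,0.006,-0.04,0,-0.2,0,0,0,0.008,-0.04,0,-0.2,0,0,0,0.008,-0.04,0,-0.2,0,0,0,0.005,-0.03,0,-0.2,0,0,0,0,0,0,-0.2])

```text
clock: 9.75
eef_pos: [537.5, -207.3, 201.7]
eef_rot: [2.824, 1.569, 2.587]
wrist_force: [-0.5, 0.3, -1.2]
finger_gap: 56.5
```

Run:
```python
from h import *
show([531.5,-204.5,99],RH)
p,w=cloud("wrist"); cv2.imwrite(f"pics/w7.png",p)
P=camera_params("wrist");T=np.array(P["T"])
for k in ["handle"]:
        for r in place_of("wrist",k)[:5]: print(k,round(r["conf"],2),(T[:3,:3]@np.array(r["at"])+T[:3,3]).round(1))
m=(w[...,2]>112)&(w[...,2]<130)&(np.hypot(w[...,0]-531,w[...,1]+204)<60); q=w[m]
print(len(q)); 
if len(q): print(q.mean(0),((q-[586,-219,0])@np.stack([bx,by]).T).min(0),((q-[586,-219,0])@np.stack([bx,by]).T).max(0))
```

```text
9.75 [ 537.5 -207.3  201.7] [-0.43  0.36  1.45  0.    1.33 -0.19] gap 56.5 F [-0.53  0.28 -1.16]
shift [ 0.1028  0.0013 -0.0063] rot [ 0.017  -0.0015 -0.0005]
handle 0.84 [ 534.4 -199.3  123.2]
1343
[ 529.19992517 -200.77722599  123.22604096] [-65.843701  -42.3631839] [-53.78816495  43.91854843]
```

View pics/w7.png

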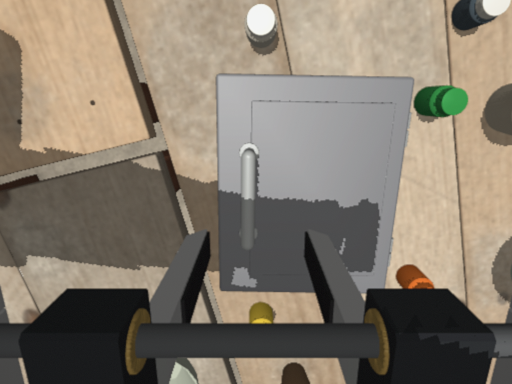

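play_rows(motion=[0.017,-0.001,0,0.03,0.001,-0.008,-0.2,0,0,0,0.035,0,0,-0.2,0,0,0,0.025,0,0,-0.2,0,0,0,0,0,0,-0.2])

```text
clock: 10.25
eef_pos: [533.3, -197.5, 112.3]
eef_rot: [0.145, 1.566, -0.102]
wrist_force: [-0.2, -0.3, 0.7]
finger_gap: 56.4
```

Run:
```python
from h import *
show([530,-203.5,100],RH)
p,w=cloud("wrist"); cv2.imwrite(f"pics/w8.png",p)
m=(w[...,2]>112)&(w[...,2]<130)&(np.hypot(w[...,0]-531,w[...,1]+204)<60); q=w[m]
print(len(q)); 
if len(q): print(q.mean(0),((q-[586,-219,0])@np.stack([bx,by]).T).min(0),((q-[586,-219,0])@np.stack([bx,by]).T).max(0))
```

```text
10.25 [ 533.3 -197.5  112.3] [-0.42  0.43  1.57  0.    1.14 -0.17] gap 56.4 F [-0.16 -0.33  0.67]
shift [ 0.0123 -0.0067 -0.0018] rot [ 0.007   0.0051 -0.0008]
3409
[ 530.29460149 -197.24614094  122.95808561] [-98.14480978 -39.73521205] [-18.33881664  44.25666118]
```

View pics/w8.png

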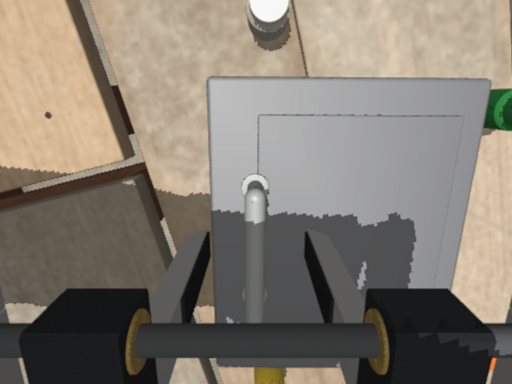

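The bar at column 255 is centred between the fingers (middle at 257). I lower the last 12 mm and re-centre along the bar.

play_rows(motion=[0.007,0.005,0,0.011,-0.006,-0.001,-0.2,0,0,0,0.002,-0.001,0,-0.2])

```text
clock: 10.5
eef_pos: [533.0, -204.1, 103.5]
eef_rot: [-0.039, 1.565, -0.292]
wrist_force: [0.0, 0.7, 0.4]
finger_gap: 56.5
```

Run:
```python
from h import *
show([530,-203.5,100],RH)
```

```text
10.5 [ 533.  -204.1  103.5] [-0.43  0.44  1.57  0.    1.12 -0.18] gap 56.5 F [0.01 0.68 0.44]
shift [ 0.0035 -0.0001 -0.0031] rot [0.0016 0.0062 0.0002]
```

play_rows(motion=[0,0.006,0,0.004,0,-0.001,0.1,0,0,0,0.001,0,0,0.4,0,0,0,0.001,0,0,0.6,0,0,0,0.001,0,0,0.9], newtons=35)

```text
clock: 10.9
eef_pos: [533.0, -204.5, 98.2]
eef_rot: [-0.267, 1.568, -0.52]
wrist_force: [0.3, -0.2, -0.4]
finger_gap: 28.1
```

play_rows(motion=[0,0,0,0.0005,0,0,1,0,0,0,0,0,0,1])

```text
clock: 11.1
eef_pos: [530.9, -203.9, 97.3]
eef_rot: [-2.987, 1.568, 3.043]
wrist_force: [-35.8, 8.0, 18.0]
finger_gap: 12.0
```

Run:
```python
from h import *
show([530,-203.5,100],RH)
```

```text
11.1 [ 530.9 -203.9   97.3] [-0.43  0.45  1.58 -0.    1.11 -0.18] gap 12.0 F [-35.78   7.95  18.04]
shift [-0.0027  0.0002 -0.001 ] rot [ 0.0014 -0.0031  0.0005]
```

Gripped (gap 12.0 mm). I let the sideways load relax first.

play_rows(motion=[0,0,0,0,0,-0.001,1,0,0,0,0,0,0,1,0,0,0,0,0,0,1])

```text
clock: 11.4
eef_pos: [530.2, -203.8, 97.6]
eef_rot: [-2.849, 1.569, -3.102]
wrist_force: [-0.2, -0.6, -1.1]
finger_gap: 11.0
```

play_rows(motion=[0,0,0,0,0,0,1])

```text
clock: 11.5
eef_pos: [530.2, -203.8, 97.6]
eef_rot: [-2.842, 1.569, -3.095]
wrist_force: [1.0, -0.2, -0.5]
finger_gap: 10.8
```

play_rows(motion=[0,0.011,0,-0.0015,0,0.00015,1,0,0.011,0,-0.0015,0,0.00015,1])

```text
clock: 11.7
eef_pos: [529.7, -203.6, 98.3]
eef_rot: [-3.133, 1.543, 2.898]
wrist_force: [6.9, -2.7, -20.9]
finger_gap: 10.8
```

play_rows(motion=[0,0.011,0,-0.0015,0,0.00015,1,0,0.011,0,-0.0015,0,0.00015,1])

```text
clock: 11.9
eef_pos: [529.2, -203.5, 98.2]
eef_rot: [3.137, 1.516, 2.884]
wrist_force: [4.2, -2.2, -15.5]
finger_gap: 11.1
```

play_rows(motion=[0,0,0,-0.0025,0,0.0002,1,0,0,0,-0.0025,0,0.0002,1])

```text
clock: 12.1
eef_pos: [529.1, -203.4, 98.7]
eef_rot: [3.126, 1.51, 2.873]
wrist_force: [11.7, -6.0, -31.3]
finger_gap: 11.0
```

play_rows(motion=[0,0,0,-0.003,0,0.0003,1,0,0,0,-0.003,0,0.0003,1])

```text
clock: 12.3
eef_pos: [529.0, -203.3, 98.8]
eef_rot: [3.114, 1.504, 2.861]
wrist_force: [11.0, -5.1, -32.3]
finger_gap: 11.1
```

Run:
```python
from h import *
show([530,-203.5,100],RH)
print(read_state()["moment"])
p,w=cloud("scene"); cv2.imwrite("pics/s9.png",cv2.resize(p[150:300,180:380],(800,600),interpolation=cv2.INTER_CUBIC))
p,w=cloud("wrist"); cv2.imwrite("pics/w9.png",p)
show([530,-203.5,100],RH)
b=(w-[586,-219,0])@np.stack([bx,by,-dn]).T
m=(abs(b[...,0])<80)&(abs(b[...,1])<95)&(b[...,2]>80)&(b[...,2]<112)
q=b[m]; A=np.c_[q[:,:2],np.ones(len(q))]; 
for i in range(5):
    k=np.linalg.lstsq(A,q[:,2],rcond=None)[0]; r=abs(A@k-q[:,2]); s=r<3; A=A[s]; q=q[s]
print(k,len(q))
```

```text
12.3 [ 529.  -203.3   98.8] [-0.43  0.48  1.53 -0.01  1.19 -0.17] gap 11.1 F [ 10.98  -5.15 -32.32]
shift [-0.0013  0.0001  0.0009] rot [ 0.0007 -0.0666 -0.0018]
[-1.20064821 -2.44359763  0.01104313]
12.4 [ 529.  -203.3   98.8] [-0.43  0.48  1.53 -0.01  1.2  -0.17] gap 10.8 F [ 11.09  -5.17 -32.15]
shift [-0.0012  0.0001  0.0009] rot [ 0.0006 -0.0667 -0.0018]
[-7.30366249e-03 -2.77035895e-03  9.37953058e+01] 58452
```

View pics/w9.png

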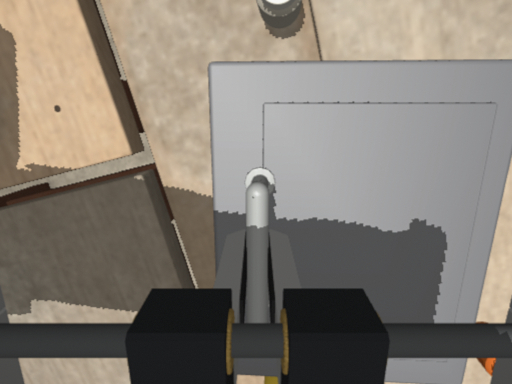

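View pics/s9.png

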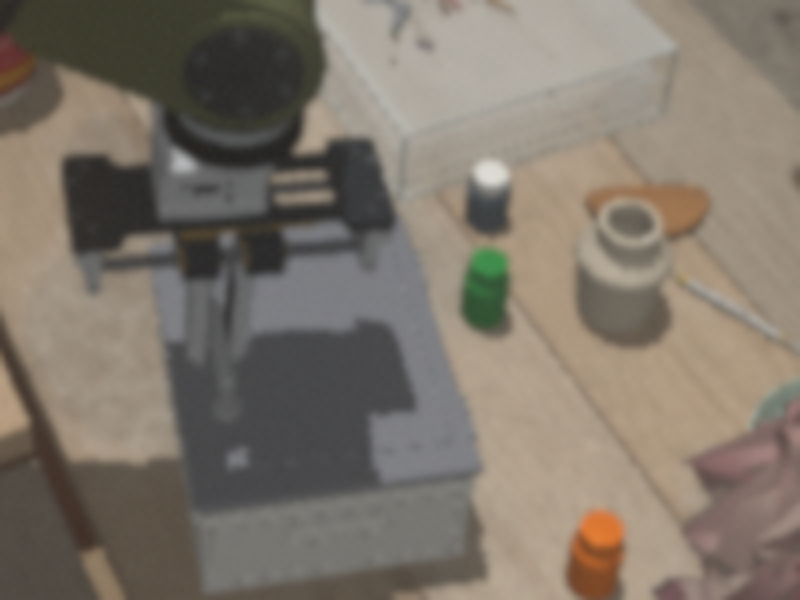

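The lid has barely moved (plane slope 0.007) with 32 N at the wrist. I keep pulling in short bursts that cannot overshoot.

play_rows(motion=[0,0,0,-0.003,0,0.001,1,0,0,0,-0.003,0,0.001,1,0,0,0,-0.003,0,0.001,1,0,0,0,-0.003,0,0.001,1,0,0,0,-0.003,0,0.001,1])

```text
clock: 12.9
eef_pos: [528.6, -203.2, 98.8]
eef_rot: [3.093, 1.478, 2.839]
wrist_force: [4.0, -3.0, -27.8]
finger_gap: 11.1
```

Run:
```python
from h import *
s=read_state();print(s["moment"],s["effort"],s["qd"].round(4))
show([530,-203.5,100],RH)
```

```text
[-0.85263542 -1.20547933  0.03851703] [ 1.07533760e+00 -7.62916303e+01 -3.97128582e+01  3.35869873e-01
  2.11718202e+00 -3.64738377e-02] [ 0.0021  0.0283 -0.0383 -0.003   0.0643  0.0035]
12.9 [ 528.6 -203.2   98.8] [-0.43  0.5   1.51 -0.01  1.23 -0.17] gap 11.1 F [  3.97  -2.98 -27.83]
shift [-0.0013  0.      0.0013] rot [ 0.     -0.0925 -0.0045]
```

```bash
cat >> h.py <<'E'
def lid(n="wrist"):
    p,w=cloud(n)
    b=(w-[586,-219,0])@np.stack([bx,by,-dn]).T
    m=(b[...,0]<80)&(b[...,0]>-78)&(abs(b[...,1])<95)&(b[...,2]>75)&(b[...,2]<130)
    q=b[m]; k=np.array([0,0,94.]); lim=15
    from scipy.optimize import least_squares
    A=np.c_[q[:,:2],np.ones(len(q))]
    k=least_squares(lambda k:A@k-q[:,2],[-.1,0,98.],loss="cauchy",f_scale=1.).x
    print(n,"lid slope",k.round(4),len(q)); return p,w
E
python3 - <<'E'
from h import *
p,w=lid(); cv2.imwrite("pics/w10.png",p)
lid("scene");lid("top")
show([530,-203.5,100],RH)
E
```

```text
wrist lid slope [-7.6000e-03 -2.8000e-03  9.3885e+01] 63173
scene lid slope [-5.00000e-04  1.40000e-03  9.24451e+01] 3352
top lid slope [-8.30000e-03  8.00000e-04  9.30245e+01] 1226
13.05 [ 528.7 -203.2   98.8] [-0.43  0.5   1.51 -0.01  1.23 -0.17] gap 10.8 F [  2.99  -2.69 -28.03]
shift [-0.0013  0.      0.0013] rot [-0.     -0.0923 -0.0046]
```

play_rows(motion=[0,-0.03,0,-0.004,0,0.0,1,0,-0.03,0,-0.005,0,0,1])

```text
clock: 13.25
eef_pos: [529.6, -203.3, 99.8]
eef_rot: [2.98, 1.536, 2.725]
wrist_force: [31.0, -10.5, -44.0]
finger_gap: 11.0
```

Run:
```python
from h import *
show([530,-203.5,100],RH); print(read_state()["moment"])
```

```text
13.25 [ 529.6 -203.3   99.8] [-0.43  0.46  1.55 -0.    1.16 -0.18] gap 11.0 F [ 31.04 -10.51 -44.01]
shift [-0.0002 -0.0001  0.0004] rot [-0.0005 -0.0344 -0.0056]
[-1.96379695 -5.48391332 -0.01068848]
```

Run:
```python
from h import *
p,w=lid(); 
b=(w-[586,-219,0])@np.stack([bx,by,-dn]).T
for x in (-75,-40,0,40,75):
  for y in (40,80):
    m=(abs(b[...,0]-x)<4)&(abs(b[...,1]-y)<8)&(b[...,2]>60); print(x,y,m.sum(),np.nanmedian(b[m][:,2]).round(2))
p,w=cloud("scene"); cv2.imwrite("pics/s11.png",cv2.resize(p[170:300,190:320],(600,600),interpolation=cv2.INTER_CUBIC))
show([530,-203.5,100],RH)
```

```text
wrist lid slope [-1.01000e-02 -3.70000e-03  9.40675e+01] 59994
-75 40 2322 214.61
-75 80 434 93.67
-40 40 2346 213.0
-40 80 437 94.17
0 40 373 94.19
0 80 438 93.93
40 40 381 93.85
40 80 449 93.5
75 40 332 92.2
75 80 373 92.21
13.35 [ 530.2 -203.5  101.6] [-0.43  0.46  1.55 -0.    1.16 -0.18] gap 11.0 F [ 22.58  -6.92 -29.26]
shift [ 0.0016 -0.0001 -0.0001] rot [-0.0005 -0.032  -0.0054]
```

View pics/s11.png

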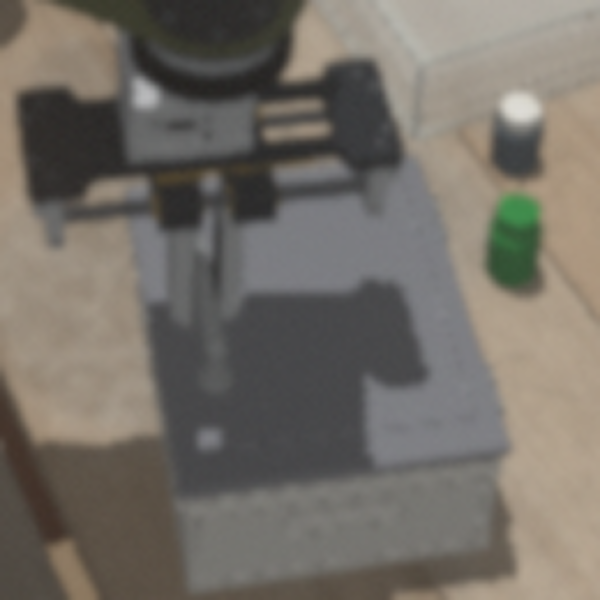

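Run:
```python
from h import *
for i in range(2):
    p,w=lid(); show([530,-203.5,100],RH)
cv2.imwrite("pics/w12.png",p)
```

```text
wrist lid slope [-2.23000e-02 -4.10000e-03  9.50466e+01] 59149
13.4 [ 530.4 -203.5  102.2] [-0.43  0.46  1.55 -0.    1.16 -0.18] gap 11.0 F [ 20.89  -6.39 -26.92]
shift [ 0.0022 -0.0001 -0.0003] rot [-0.0004 -0.032  -0.0053]
wrist lid slope [-2.73000e-02 -4.20000e-03  9.54615e+01] 58896
13.45 [ 530.6 -203.6  102.7] [-0.43  0.46  1.55 -0.    1.16 -0.18] gap 10.9 F [ 19.74  -5.29 -22.74]
shift [ 0.0027 -0.0001 -0.0005] rot [-0.0004 -0.0319 -0.0052]
```

View pics/w12.png

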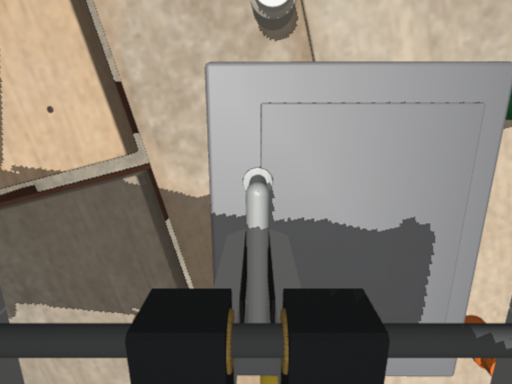

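The lid has started to move (slope 0.027 ≈ 3.8 mm at the bar). Camera calls hold the arm's target, so I let it creep a little.

Run:
```python
from h import *
for i in range(4):
    p,w=lid(); show([530,-203.5,100],RH)
```

```text
wrist lid slope [-3.09000e-02 -4.30000e-03  9.57475e+01] 58668
13.5 [ 530.6 -203.6  103. ] [-0.43  0.46  1.55 -0.    1.16 -0.18] gap 11.1 F [ 19.36  -5.52 -21.99]
shift [ 0.003  -0.0001 -0.0006] rot [-0.0003 -0.0317 -0.0051]
wrist lid slope [-3.30000e-02 -4.20000e-03  9.59186e+01] 58492
13.55 [ 530.7 -203.6  103.1] [-0.43  0.46  1.55 -0.    1.16 -0.18] gap 10.9 F [ 20.09  -5.06 -24.22]
shift [ 0.0031 -0.0001 -0.0006] rot [-0.0002 -0.0316 -0.0051]
wrist lid slope [-3.36000e-02 -4.20000e-03  9.59495e+01] 58463
13.6 [ 530.7 -203.6  103.1] [-0.43  0.46  1.55 -0.    1.16 -0.18] gap 11.2 F [ 20.32  -6.95 -23.46]
shift [ 0.0031 -0.0001 -0.0006] rot [-0.0003 -0.0316 -0.0051]
wrist lid slope [-3.35000e-02 -4.30000e-03  9.59565e+01] 58446
13.65 [ 530.6 -203.6  103.1] [-0.43  0.46  1.55 -0.    1.16 -0.18] gap 11.2 F [ 20.78  -6.13 -23.52]
shift [ 0.0031 -0.     -0.0005] rot [-0.0003 -0.0316 -0.0051]
```

play_rows(motion=[0,0,0,-0.004,0,0.001,1])

```text
clock: 13.75
eef_pos: [531.6, -203.8, 105.6]
eef_rot: [2.984, 1.537, 2.729]
wrist_force: [-0.7, -1.9, -10.5]
finger_gap: 10.8
```

Run:
```python
from h import *
for i in range(4):
    p,w=lid(); show([530,-203.5,100],RH)
```

```text
wrist lid slope [-5.23000e-02 -4.50000e-03  9.74672e+01] 55562
13.8 [ 531.8 -203.9  106.5] [-0.43  0.46  1.54 -0.    1.17 -0.18] gap 10.6 F [ 5.25 -1.84 -7.53]
shift [ 0.0065 -0.0001 -0.0016] rot [-0.0003 -0.033  -0.0052]
wrist lid slope [-5.86000e-02 -4.30000e-03  9.79987e+01] 54754
13.85 [ 531.9 -204.   106.7] [-0.43  0.46  1.54 -0.    1.17 -0.18] gap 11.3 F [ 5.75 -1.86 -8.46]
shift [ 0.0068 -0.0001 -0.0017] rot [-0.0003 -0.0322 -0.0052]
wrist lid slope [-6.03000e-02 -4.50000e-03  9.81499e+01] 54514
13.9 [ 532.  -203.9  106.9] [-0.43  0.46  1.54 -0.    1.17 -0.18] gap 10.7 F [ 5.59 -1.13 -8.48]
shift [ 0.007  -0.0001 -0.0018] rot [-0.0002 -0.0317 -0.0051]
wrist lid slope [-6.13000e-02 -4.30000e-03  9.82303e+01] 54337
13.95 [ 532. -204.  107.] [-0.43  0.46  1.54 -0.    1.17 -0.18] gap 11.2 F [ 5.97 -1.65 -8.21]
shift [ 0.007  -0.0001 -0.0018] rot [-0.0003 -0.0314 -0.0051]
```

The seal has let go (force down to 8 N, lid ≈0.06 rad). I raise along the arc.

play_rows(motion=[0,0.03,0,-0.003,0,0.0006,1,0,0.03,0,-0.004,0,0.0006,1])

```text
clock: 14.15
eef_pos: [533.2, -204.3, 114.3]
eef_rot: [3.087, 1.477, 2.832]
wrist_force: [4.9, -1.8, -5.3]
finger_gap: 11.3
```

Run:
```python
from h import *
for i in range(2):
    p,w=lid(); show([530,-203.5,100],RH)
```

```text
wrist lid slope [-1.16100e-01 -4.30000e-03  1.02664e+02] 54347
14.2 [ 533.5 -204.4  114.9] [-0.42  0.49  1.48 -0.01  1.27 -0.17] gap 10.7 F [-2.9   1.64 -1.24]
shift [ 0.0152 -0.0001 -0.0022] rot [-0.0002 -0.0947 -0.0051]
wrist lid slope [-1.209000e-01 -4.300000e-03  1.030508e+02] 54209
14.25 [ 533.3 -204.3  114.4] [-0.42  0.49  1.48 -0.01  1.26 -0.17] gap 11.0 F [-0.87 -0.27 -3.84]
shift [ 0.0146 -0.0002 -0.002 ] rot [-0.0001 -0.0932 -0.0051]
```

play_rows(motion=[0,0.03,0,-0.003,0,0.0004,1,0,0.03,0,-0.003,0,0.0004,1])

```text
clock: 14.45
eef_pos: [534.4, -204.6, 120.3]
eef_rot: [3.108, 1.418, 2.854]
wrist_force: [1.0, -1.2, -3.6]
finger_gap: 11.0
```

Run:
```python
from h import *
for i in range(4):
    p,w=lid(); show([530,-203.5,100],RH)
```

```text
wrist lid slope [-1.607000e-01 -4.100000e-03  1.062839e+02] 55395
14.5 [ 534.5 -204.6  120.6] [-0.42  0.52  1.42 -0.02  1.35 -0.16] gap 10.8 F [-4.02  1.23 -0.38]
shift [ 0.021  -0.0001 -0.0015] rot [ 0.     -0.1548 -0.0051]
wrist lid slope [-1.630000e-01 -4.100000e-03  1.064681e+02] 55454
14.55 [ 534.4 -204.5  120.1] [-0.42  0.52  1.43 -0.02  1.35 -0.16] gap 10.8 F [-2.37  0.07 -1.88]
shift [ 0.0206 -0.0002 -0.0014] rot [ 0.0002 -0.1533 -0.0051]
wrist lid slope [-1.597000e-01 -4.000000e-03  1.062076e+02] 55517
14.6 [ 534.3 -204.5  119.9] [-0.42  0.52  1.43 -0.02  1.35 -0.16] gap 11.3 F [-0.86 -0.4  -2.52]
shift [ 0.0203 -0.0002 -0.0014] rot [ 1.000e-04 -1.525e-01 -5.200e-03]
wrist lid slope [-1.579000e-01 -4.100000e-03  1.060539e+02] 55540
14.65 [ 534.3 -204.5  119.9] [-0.42  0.52  1.43 -0.02  1.35 -0.16] gap 10.9 F [ 0.25 -0.3  -2.73]
shift [ 0.0203 -0.0002 -0.0013] rot [ 0.     -0.1521 -0.0052]
```

play_rows(motion=[0,0.02,0,-0.003,0,0.0003,1])

```text
clock: 14.75
eef_pos: [535.0, -204.8, 122.7]
eef_rot: [3.111, 1.4, 2.857]
wrist_force: [5.9, -1.7, -5.5]
finger_gap: 11.1
```

Run:
```python
from h import *
for i in range(10):
    p,w=lid()
show([530,-203.5,100],RH); print(read_state()["qd"].round(4))
cv2.imwrite("pics/w20.png",p)
for i in range(3): lid()
p,w=lid("scene"); cv2.imwrite("pics/s20.png",p)
P=camera_params("scene");T=np.array(P["T"])
for k in ["pot_center","handle","oxide_pot","gold_tin"]:
    for r in place_of("scene",k)[:5]: print(k,round(r["conf"],2),(T[:3,:3]@np.array(r["at"])+T[:3,3]).round(1))
p,w=cloud("top"); cv2.imwrite("pics/t20.png",p)
P=camera_params("top");T=np.array(P["T"])
for k in ["pot_center","oxide_pot","gold_tin"]:
    for r in place_of("top",k)[:5]: print("top",k,round(r["conf"],2),(T[:3,:3]@np.array(r["at"])+T[:3,3]).round(1))
lid(); show([530,-203.5,100],RH)
```

```text
wrist lid slope [-1.782000e-01 -4.100000e-03  1.077396e+02] 55554
wrist lid slope [-1.833000e-01 -4.200000e-03  1.081623e+02] 55418
wrist lid slope [-1.816000e-01 -4.200000e-03  1.080305e+02] 55430
wrist lid slope [-1.801000e-01 -4.100000e-03  1.078925e+02] 55530
wrist lid slope [-1.794000e-01 -4.100000e-03  1.078266e+02] 55520
wrist lid slope [-1.789000e-01 -4.100000e-03  1.077976e+02] 55549
wrist lid slope [-1.79100e-01 -4.20000e-03  1.07802e+02] 55548
wrist lid slope [-1.791000e-01 -4.100000e-03  1.078032e+02] 55551
wrist lid slope [-1.790000e-01 -4.200000e-03  1.078082e+02] 55519
wrist lid slope [-1.791000e-01 -4.000000e-03  1.077983e+02] 55550
15.25 [ 535.1 -204.8  122.8] [-0.42  0.53  1.41 -0.02  1.38 -0.16] gap 10.8 F [ 3.03 -0.22 -5.18]
shift [ 0.0233 -0.0002 -0.0013] rot [ 1.000e-04 -1.717e-01 -5.200e-03]
[-0.0013 -0.0003 -0.001  -0.0006  0.0008  0.0003]
wrist lid slope [-1.792000e-01 -4.100000e-03  1.078176e+02] 55530
wrist lid slope [-1.791000e-01 -4.200000e-03  1.078155e+02] 55524
wrist lid slope [-1.79400e-01 -4.10000e-03  1.07816e+02] 55559
scene lid slope [-1.728000e-01  1.000000e-03  1.069385e+02] 3233
pot_center 0.82 [ 503.5 -395.1   23. ]
pot_center 0.69 [ 743.3 -172.6   26.6]
pot_center 0.55 [ 693.4 -382.9   30.2]
handle 0.81 [ 544.2 -208.8  135.4]
oxide_pot 0.7 [793.5 -93.8   4.7]
top pot_center 0.63 [ 697.7 -381.8   27.3]
top pot_center 0.59 [ 500.6 -392.5   25.4]
top pot_center 0.52 [573.2 -58.   27.8]
top pot_center 0.49 [ 739.2 -171.9   26.6]
top oxide_pot 0.47 [789.4 -89.8  -3. ]
top oxide_pot 0.43 [573.7 -58.7  29. ]
top gold_tin 0.71 [656.8 225.3   1.7]
wrist lid slope [-1.793000e-01 -4.100000e-03  1.078208e+02] 55573
15.9 [ 535.  -204.8  122.8] [-0.42  0.53  1.41 -0.02  1.38 -0.16] gap 10.9 F [ 4.73 -1.1  -5.04]
shift [ 0.0233 -0.0002 -0.0012] rot [ 1.000e-04 -1.719e-01 -5.200e-03]
```

View pics/w20.png

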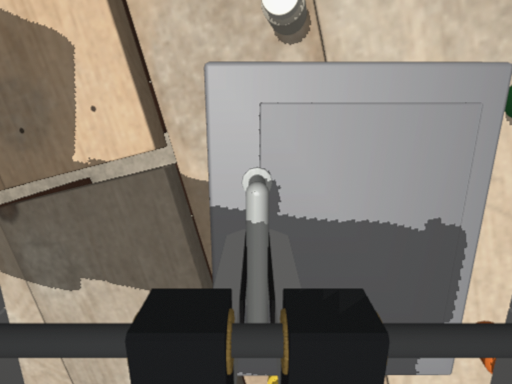

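View pics/s20.png

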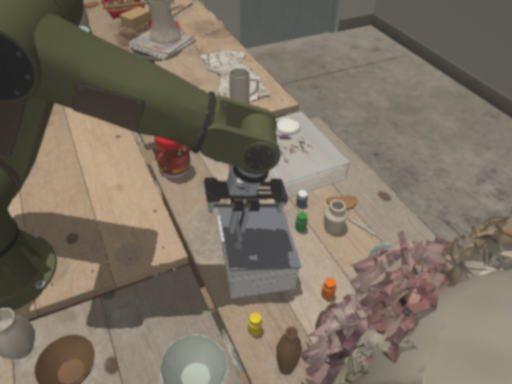

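The lid holds still at about 0.178 rad, and the bar (257,230 in the wrist picture) is gripped. The pot stands upright at (284,15) there, which the top camera puts at (573,-58), about 160 mm from the box's middle. Oxide pot and tin are where they were. I hand in.

```bash
python3 -c "
from cell import *
print(sign_off())"
```

```text
the job is handed in; nothing more can be done
None
```

I stood the pale white-capped pot on the bench about 160 mm from the middle of the box, on its left side. I then pulled the lid free by its bar and handed in while holding it ajar. The hand-in itself reports no verdict.

**Last checks before handing in**
- **Lid:** steady at about 0.178 rad by the wrist camera (0.171 rad by the scene camera), so the front edge is about 30 mm up.
- **Grip:** the bar is held at a gap of about 11 mm with the 35 N grip setting.
- **Pot:** upright and untouched at a centre height of about 28 mm.
- **Bystanders:** the oxide pot and gold tin read within about 8 mm of where they started. That is close to the measuring error.

**What did not go as expected**
- The seal took more wrist force than stated: about 30 to 44 N, against the 11 to 15 N given. Part of that was side load. Early pulls stalled because each row restarts from the measured pose. The lid came free only when a target was held, and it did not overshoot.
- The network did not find the pot in the last scene picture, where it was probably hidden behind the arm. The top and wrist pictures do show it.

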